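Release a sleeve from the two-button gravity feeder

ROBOT

A 7-joint arm with a two-finger parallel gripper is mounted at the origin on the work surface. World frame = base frame: x ahead of the robot, y to its left, z up, the work surface at z = 0. Lengths are in m, angles in rad, forces in N, time in s.
With the tool pointing down it reaches from about 0.4 to 0.85 m from the base axis. Payload 10.4 kg.
Tool frame: the origin (TCP) lies on the centre line of the jaws, within the pads' length; the fingertips stand 22 mm ahead of it and the grasp point (between the pads) lies 3 mm ahead of it; z points along the fingers, y is the direction in which the jaws open and shut (so a half turn about z gives the same grasp; the last joint's range is limited). The gripper opens to 85 mm and grips with 20 to 120 N. Pads are 22 mm wide; open, the fingers measure 114 mm over their backs; the gripper's body (76 mm by 85 mm) begins 54 mm behind the grasp point. The pads swing forward as they close: fully open they stand 13 mm farther back than shut.
Start: joints at [1.294, 0.332, -0.065, 1.46, 0.022, 1.35, -0.088], TCP at [0.157, -0.605, 0.253] pointing down, gripper open.
Joint ranges: [-2.6, 2.6], [-0.5, 2.12], [-1.47, 1.34], [0.16, 2.42], [-1.27, 4.41], [0.06, 2.06], [-2.6, 2.6]. Speed limits (rad/s): [2.22, 2.22, 2.79, 2.79, 3.14, 3.14, 3.14].

INTERFACE

Orientations are given as a unit quaternion [x, y, z, w].
In Python, from workcell import manip gives the robot as it stands. The module is installed in compiled form; this text tells all that it offers.
- The arm moves only by the shell command python3 -m crank 'ROWS' [FORCE]. ROWS is JSON, a list of rows, each a list of 3 entries, a list of its own where there are three numbers: the opening, from -1 (shut) to 1 (fully open), then the shift along the tool's x, y, z normalised to -1 to 1, where 1 is 80 mm, then the turn, a rotation vector about the tool's x, y, z normalised to -1 to 1, where 1 is pi/4 rad. In form: [[jaw, [tx, ty, tz], [ax, ay, az]], ...]. A call has exactly 5 rows; each row shifts and turns the commanded pose from where the row before left it, along the tool's axes as they then stand; what a row does not reach is not made up. A row lasts 1/10 s, in which the tool goes at most 50 mm and 8.59 degrees, less where a joint would pass 70% of its speed; a pose out of reach is approached as far as the arm can. A call with a number of a shift or a turn outside -1 to 1 is refused whole. A call with a gripper value outside its range is refused whole. The fingers move at their own pace and stop on an object; FORCE is the grip in N (left out, the last holds). Time passes only in rows, so rows that do not move let the fingers close, or fill a call up. It gives the time, the measured TCP pose, the force and the opening at its end, in the units of the state.
- manip.get_obs(): the state, without advancing time (a new reading comes with each control period).
- manip.camera(name): name is "scene" or "top"; returns the picture (420x560x3 uint8, blue, green, red); there is no depth.
- manip.camera_info(name): a dict with "K" (3x3 intrinsics, pixels), "k1" (the pictures are not rectified: a ray, as slopes to the right and down, at radius r is drawn at 1 + k1 r^2 times it, then the intrinsics apply), "camera_from_world" (4x4, takes a point from world to camera coordinates). Camera axes: x right, y down, z forward; pixel columns grow to the right and rows downward; lengths in m; the calibration is good to about 2 mm. A picture is of the moment at which its call begins. camera_info takes no time and is no camera call.
- manip.hand_in(): hands the job in, once; it reports no verdict.
The state is a dict: "clock": time; "joint_pos": joint angles; "joint_velocities": joint speeds; "tau": joint torques, N m; "position": TCP position; "ee_rot": TCP orientation; "ft_force": force on the tool from outside, world axes, zero at the start; "torque": the same for the moment, N m; "grip_width": opening from 0.0 (shut) to 1.0 (fully open).
Only numpy, scipy, OpenCV 4.12 (cv2) and the standard library are available. Lean on these libraries where they do the work, as an engineer would, in place of code of your own. Each camera call takes 0.05 s, during which the arm holds its last target.

TASK

Press the two green buttons of the sleeve feeder down together with the two fingertips, one on each and never one alone, and keep both fully down until the brass sleeve has rolled down the chute and come to rest against the end stop; then let both buttons spring back up and move clear. The sleeve must roll by itself: do not touch, push or lift it, and leave the tube, the loupe and the screwdriver where they are.

Things in the scene. Friction and masses are not known exactly. Their poses are not given: they have to be found in the camera images.
- feeder: Fixed feeder: blue base 200 x 110 mm (x -70 to 130 mm), open aluminium chute 40 mm wide inside, falling 1 in 4 along +x (floor 55 mm up at x = 0, walls 16 mm higher), a grey column 88 mm tall each side of it with a green button on top, back plate 100 mm tall at x = -56 mm. Origin: on the bench midway below the buttons; x down the chute, y from right button to left, z up.
- button_left_top (a point): Centre of the top face of the left green button: round cap 24 mm across, 33 mm to the feeder's +y side, 100 mm above the bench when up. The two buttons' centres are 66 mm apart. The point moves down with the cap.
- button_right_top (a point): The same for the right green button, 33 mm to the feeder's -y side.
- button_left (a joint): How far the left button is pressed, m: 0 up, 0.010 at its stop (cap still 2 mm over the column); fully down means past 0.008. Spring return, 1.2 N at first, 4 N at the bottom. Each button carries a red gate tab, 8 mm high over the chute floor, that sinks into the floor as the button goes down; either tab alone holds the sleeve.
- button_right (a joint): The same for the right button.
- sleeve: Brass sleeve, 28 mm across, 36 mm long, dark bores at its ends, about 130 g; origin at its centre, y its axis (along the feeder's y), turns about y as it rolls. Starts in the chute between the columns behind the red tabs, at feeder x = -14 mm, its top 87 mm up. With both tabs down it rolls in under 1 s to the end stop and lies there at feeder x = 101 mm, centre 44 mm up.
- stop_face (a point): Middle of the black rubber end stop's face at the low end of the chute, at feeder x = +115 mm, 45 mm up. The sleeve's centre rests 14 mm before it.
- tube: Bystander: upright aluminium tube, 48 mm outer diameter, 75 mm tall, loose on the bench; origin at the centre of its underside.
- loupe: Bystander: black eye loupe, 40 mm across, 38 mm tall, loose; origin at the centre of its underside.
- screwdriver: Bystander: red-handled screwdriver 160 mm long lying on the bench along its x; loose; under 35 mm tall.

How it is judged:
By the outcome, as a careful person would: the job done as asked, in the order asked, and still so for the second after the job is handed in, with the robot touching nothing.
It also fails if it takes over 32 s, if anything falls off the work surface, if the arm or the gripper's body presses on something with over 40 N, if the wrist force passes 120 N, or if a joint passes its speed limit or range.

## Working session

There is one attempt and no reset: what is moved stays moved. The work goes in short steps, Python scripts to look and compute and a shell command to move; the robot and the scene stay as the last step left them, time stands still between calls to the robot, and variables do not carry over. Pictures are saved under pics/ and viewed, and the job is handed in when it is done.

```bash
mkdir -p pics; python3 - <<'E'
from workcell import manip
import cv2, numpy as np
o=manip.get_obs();print({k:np.round(v,3) for k,v in o.items()})
for n in("scene","top"):
    cv2.imwrite(f"pics/{n}0.png",manip.camera(n)); i=manip.camera_info(n); print(n,np.round(i["K"],1).tolist(),i["k1"],np.round(i["camera_from_world"],3).tolist())
E
```

```text
{'clock': np.float64(0.0), 'joint_pos': array([ 1.294,  0.333, -0.065,  1.461,  0.022,  1.35 , -0.089]), 'joint_velocities': array([ 0.001,  0.001,  0.   , -0.   ,  0.   , -0.001, -0.001]), 'tau': array([ 0.0000e+00, -6.2544e+01,  4.9000e-02, -3.9161e+01,  1.6000e-02,
        1.0000e-02,  0.0000e+00]), 'position': array([ 0.157, -0.605,  0.253]), 'ee_rot': array([ 0.992,  0.127, -0.   , -0.001]), 'ft_force': array([ 0.663,  0.481, -0.211]), 'torque': array([-0.017,  0.034,  0.033]), 'grip_width': np.float64(1.003)}
scene [[392.2, 0.0, 271.7], [0.0, 392.2, 210.7], [0.0, 0.0, 1.0]] 0.034717073842785065 [[0.743, 0.67, 0.014, -0.429], [0.568, -0.619, -0.543, -0.263], [-0.355, 0.411, -0.84, 1.162], [0.0, 0.0, 0.0, 1.0]]
top [[415.8, 0.0, 279.1], [0.0, 415.8, 212.4], [0.0, 0.0, 1.0]] -0.05907897816955375 [[-0.008, -1.0, 0.0, 0.015], [-0.994, 0.008, -0.106, 0.587], [0.106, -0.001, -0.994, 0.812], [0.0, 0.0, 0.0, 1.0]]
```

View pics/scene0.png

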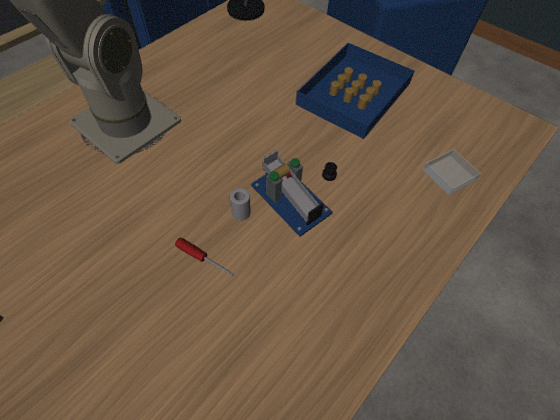

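View pics/top0.png

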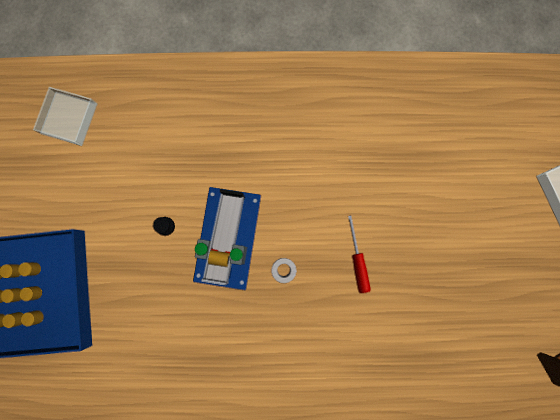

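The top view shows the feeder, with its left button at about (202,249), right button at (237,254) and end stop at (231,193). The tube is at (284,270), the loupe at (164,226) and the screwdriver at (358,255). Next I measure the green caps in both views.

```bash
cat > h.py <<'E'
from workcell import manip
import cv2, numpy as np
def ray(n,p):
    i=manip.camera_info(n);K=np.array(i["K"]);T=np.array(i["camera_from_world"]);k=i["k1"]
    d=np.array([(p[0]-K[0,2])/K[0,0],(p[1]-K[1,2])/K[1,1]]);u=d.copy()
    for _ in range(20):u=d/(1+k*(u@u))
    R=T[:3,:3];return -R.T@T[:3,3],R.T@np.array([*u,1])
def onz(n,p,z):
    c,d=ray(n,p);return c+d*(z-c[2])/d[2]
def tri(p1,p2):
    A=[];b=[]
    for n,p in(("scene",p1),("top",p2)):
        c,d=ray(n,p);d=d/np.linalg.norm(d);P=np.eye(3)-np.outer(d,d);A.append(P);b.append(P@c)
    return np.linalg.lstsq(np.vstack(A),np.hstack(b),rcond=None)[0]
def green(im):
    h=cv2.cvtColor(im,cv2.COLOR_BGR2HSV);m=cv2.inRange(h,(50,120,40),(85,255,255))
    n,l,s,c=cv2.connectedComponentsWithStats(m)
    return m,[(c[i],s[i]) for i in range(1,n) if s[i][4]>15]
def proj(n,X):
    i=manip.camera_info(n);T=np.array(i["camera_from_world"]);K=np.array(i["K"]);x=T[:3,:3]@X+T[:3,3];u=x[:2]/x[2];u=u*(1+i["k1"]*(u@u));return K[:2,:2]@u+K[:2,2]
E
python3 - <<'E'
from h import *
for n in("scene","top"):
    im=cv2.imread(f"pics/{n}0.png");m,g=green(im)
    for c,s in g: print(n,c.round(1),s,onz(n,c,.097).round(4),onz(n,c,.1).round(4))
    x,y=(250,145) if n=="scene" else (185,180)
    w=100 if n=="scene" else 120
    cv2.imwrite(f"pics/{n}0z.png",cv2.resize(im[y:y+w,x:x+w],None,fx=5,fy=5,interpolation=cv2.INTER_CUBIC))
# blue base corners in top
im=cv2.imread("pics/top0.png");h=cv2.cvtColor(im,cv2.COLOR_BGR2HSV);m=cv2.inRange(h,(100,120,40),(125,255,255));m[:,:150]=0;m[:,300:]=0
p=cv2.findNonZero(m);r=cv2.minAreaRect(p);print(r)
for q in cv2.boxPoints(r):print(q,onz("top",q,.01).round(4))
E
```

```text
scene [294.7 162.8] [291 159   9   9  64] [0.5144 0.152  0.097 ] [0.5158 0.15   0.1   ]
scene [273.8 175.7] [270 171   9  10  68] [0.5034 0.0876 0.097 ] [0.5049 0.0859 0.1   ]
top [200.9 248.5] [195 243  13  12 127] [0.5134 0.1559 0.097 ] [0.5133 0.1553 0.1   ]
top [235.8 254.1] [230 248  13  13 128] [0.5027 0.0909 0.097 ] [0.5027 0.0906 0.1   ]
((226.49090576171875, 237.75656127929688), (52.67408752441406, 96.11268615722656), 9.162346839904785)
[192.83777 281.00604] [0.4488 0.1882 0.01  ]
[208.14203 186.11964] [0.6456 0.1586 0.01  ]
[260.14404 194.50708] [0.6269 0.0495 0.01  ]
[244.83978 289.3935 ] [0.4313 0.0814 0.01  ]
```

View pics/top0z.png

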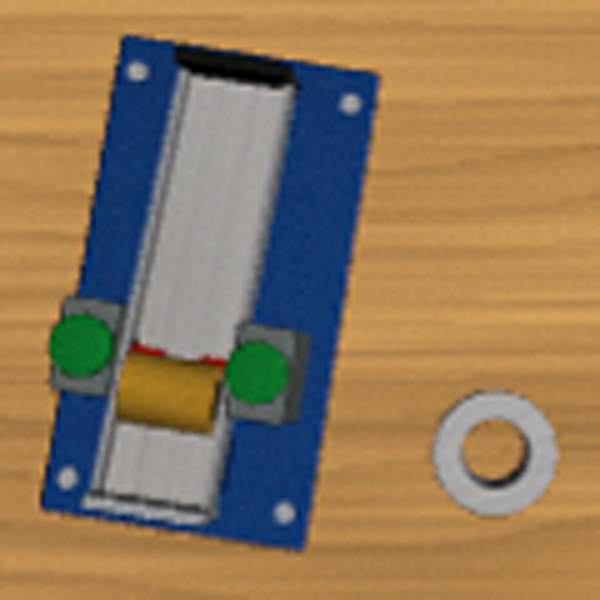

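View pics/scene0z.png

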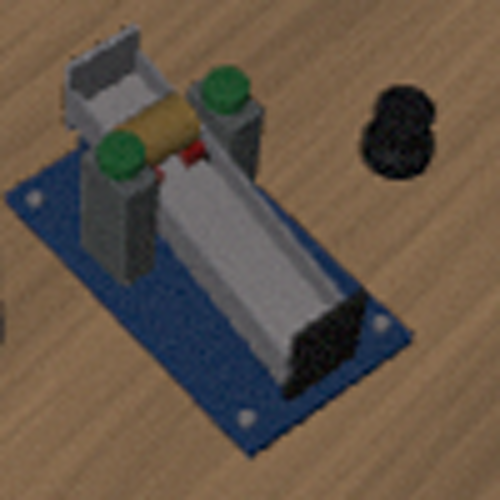

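Caps lie at about L(0.513,0.155) and R(0.503,0.090) in the top view. They are 65.8 mm apart against the given 66, and the base rectangle gives the same origin, about (0.508,0.122) with yaw about -9.2°. The tool needs +23.8° about its z and an opening of about 55 mm.

```bash
python3 -m crank '[[0.3,[0.4,0,0],[0,0,0.106]],[0.3,[0.5,0,0],[0,0,0.106]],[0.3,[0.5,0,0],[0,0,0.106]],[0.3,[0.5,-0.2,0],[0,0,0.106]],[0.3,[0.5,-0.2,0],[0,0,0.106]]]'
cat > st.py <<'E'
from h import *
from scipy.spatial.transform import Rotation as R
o=manip.get_obs();r=R.from_quat(o["ee_rot"]);M=r.as_matrix()
yaw=np.radians(-9.2);G=R.from_euler("z",yaw)*R.from_euler("x",np.pi)
O=np.array([.508,.1222,.22])
print("t",o["clock"],"p",o["position"].round(4),"F",o["ft_force"].round(2),"T",o["torque"].round(2),"w",round(o["grip_width"],3),"j",o["joint_pos"].round(2))
print("shift units to above origin z.22",(M.T@(O-o["position"])/.08).round(4),"turn units",((r.inv()*G).as_rotvec()/(np.pi/4)).round(4),"tilt tooly z",M[2,1].round(4))
E
python3 st.py
```

```text
clock: 0.6
position: [0.3495, -0.5569, 0.2528]
ee_rot: [0.997, -0.083, -0.0, -0.0]
ft_force: [0.5, -1.1, 0.4]
grip_width: 0.651
t 0.6 p [ 0.3495 -0.5569  0.2528] F [ 0.46 -1.12  0.41] T [ 0.01 -0.01  0.01] w 0.651 j [ 1.01  0.41 -0.09  1.36  0.04  1.38 -0.82]
shift units to above origin z.22 [ 0.5487 -8.6997  0.4148] turn units [-0.0007  0.0008 -0.0073] tilt tooly z -0.0005
```

```bash
python3 -m crank '[[0.3,[0.1,-0.5,0],[0,0,0]],[0.3,[0.1,-0.5,0],[0,0,0]],[0.3,[0.1,-0.5,0],[0,0,0]],[0.3,[0.1,-0.5,0],[0,0,0]],[0.3,[0.1,-0.5,0],[0,0,0]]]' && python3 -m crank '[[0.3,[0,-0.5,0],[0,0,0]],[0.3,[0,-0.5,0],[0,0,0]],[0.3,[0,-0.5,0],[0,0,0]],[0.3,[0,-0.5,0],[0,0,0]],[0.3,[0,-0.5,0],[0,0,0]]]' && python3 st.py
```

```text
clock: 1.1
position: [0.4203, -0.3651, 0.253]
ee_rot: [0.997, -0.081, -0.0, -0.0]
ft_force: [0.7, -0.4, 0.9]
grip_width: 0.651
clock: 1.6
position: [0.4522, -0.1679, 0.2531]
ee_rot: [0.997, -0.081, -0.0, 0.0]
ft_force: [0.5, -0.0, 0.7]
grip_width: 0.649
t 1.6 p [ 0.4522 -0.1679  0.2531] F [ 0.52 -0.03  0.67] T [-0.01 -0.07  0.02] w 0.649 j [ 0.62  0.04 -0.37  1.81  0.01  1.3  -1.48]
shift units to above origin z.22 [ 0.101  -3.6908  0.4133] turn units [ 0.0003  0.0003 -0.0026] tilt tooly z 0.0002
```

```bash
python3 -m crank '[[0.3,[0.02,-0.5,0],[0,0,0]],[0.3,[0.02,-0.5,0],[0,0,0]],[0.3,[0.02,-0.5,0],[0,0,0]],[0.3,[0.02,-0.5,0],[0,0,0]],[0.3,[0.02,-0.5,0],[0,0,0]]]' && python3 -m crank '[[0.3,[0,-0.4,0.1],[0,0,0]],[0.3,[0,-0.4,0.1],[0,0,0]],[0.3,[0,-0.3,0.1],[0,0,0]],[0.3,[0,0,0.1],[0,0,0]],[0.3,[0,0,0],[0,0,0]]]' && python3 st.py
python3 - <<'E'
from h import *
for n in("scene","top"):
    im=manip.camera(n);cv2.imwrite(f"pics/{n}1.png",im)
    x,y=(190,80) if n=="scene" else (150,170)
    cv2.imwrite(f"pics/{n}1z.png",cv2.resize(im[y:y+140,x:x+180],None,fx=4,fy=4,interpolation=cv2.INTER_CUBIC))
E
```

```text
clock: 2.1
position: [0.4926, 0.0281, 0.2532]
ee_rot: [0.997, -0.081, -0.0, 0.0]
ft_force: [0.6, -0.6, -0.2]
grip_width: 0.65
clock: 2.6
position: [0.5062, 0.1133, 0.2199]
ee_rot: [0.997, -0.081, -0.001, 0.0]
ft_force: [-0.6, -0.1, 0.2]
grip_width: 0.646
t 2.6 p [0.5062 0.1133 0.2199] F [-0.59 -0.05  0.19] T [-0.04  0.05 -0.  ] w 0.646 j [ 0.27  0.18 -0.63  1.76  0.11  1.25 -2.12]
shift units to above origin z.22 [ 0.0045 -0.1134 -0.0009] turn units [ 0.0011  0.0029 -0.0012] tilt tooly z 0.0009
```

View pics/scene1z.png

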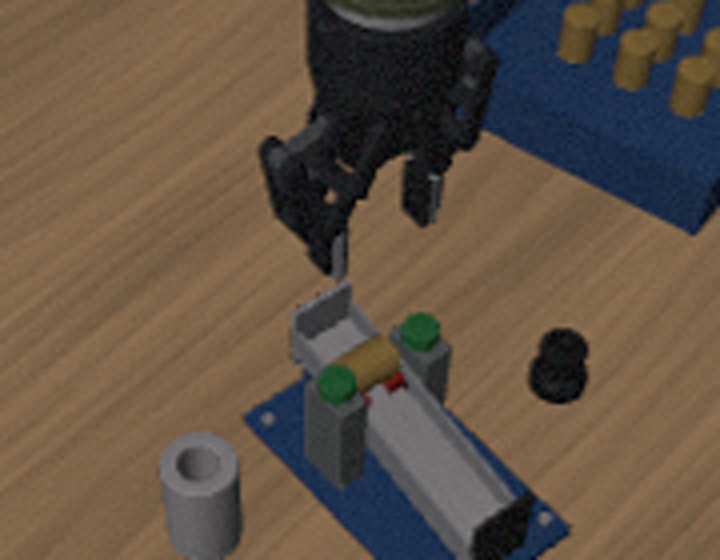

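View pics/top1z.png

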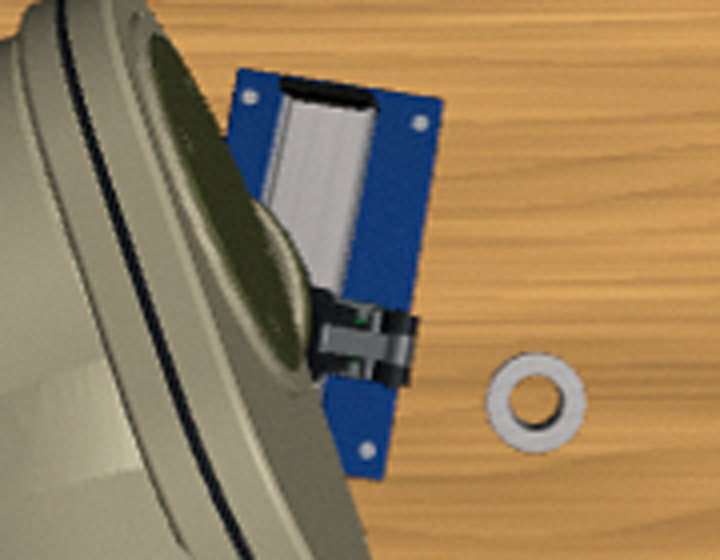

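The scene view shows the open fingers above and behind the feeder, with the near finger's tip at about (274,148). The top view is hidden by the arm. I correct y and descend to TCP z of about 0.145.

```bash
python3 -m crank '[[0.3,[0,-0.11,0],[0,0,0]],[0.3,[0,0,0.3],[0,0,0]],[0.3,[0,0,0.3],[0,0,0]],[0.3,[0,0,0.2],[0,0,0]],[0.3,[0,0,0.1],[0,0,0]]]' && python3 -m crank '[[0.3,[0,0,0.04],[0,0,0]],[0.3,[0,0,0],[0,0,0]],[0.3,[0,0,0],[0,0,0]],[0.3,[0,0,0],[0,0,0]],[0.3,[0,0,0],[0,0,0]]]' && python3 st.py
python3 - <<'E'
from h import *
from scipy.spatial.transform import Rotation as R
im=manip.camera("scene");cv2.imwrite("pics/scene2.png",im)
x,y=230,120
z=cv2.resize(im[y:y+90,x:x+120],None,fx=6,fy=6,interpolation=cv2.INTER_CUBIC)
o=manip.get_obs();M=R.from_quat(o["ee_rot"]).as_matrix()
for a,c in((.009,(0,255,255)),(.022,(255,0,255))):
  for s in(-1,1):
    for w in(-.011,.011):
      p=proj("scene",o["position"]+M@np.array([w,s*.0275,a]));q=((p-[x,y])*6).astype(int);cv2.circle(z,tuple(map(int,q)),3,c,-1)
cv2.imwrite("pics/scene2z.png",z)
E
```

```text
clock: 3.2
position: [0.508, 0.1218, 0.1483]
ee_rot: [0.997, -0.081, -0.001, 0.0]
ft_force: [-0.3, -0.2, -0.1]
grip_width: 0.65
clock: 3.7
position: [0.5086, 0.1222, 0.1466]
ee_rot: [0.997, -0.081, 0.0, -0.0]
ft_force: [-0.6, -1.0, 0.1]
grip_width: 0.653
t 3.7 p [0.5086 0.1222 0.1466] F [-0.59 -0.99  0.12] T [-0.03  0.03  0.  ] w 0.653 j [ 0.24  0.26 -0.63  1.83  0.17  1.1  -2.19]
shift units to above origin z.22 [-0.007  0.001 -0.917] turn units [-0.0002 -0.0012 -0.0025] tilt tooly z -0.0001
```

View pics/scene2z.png

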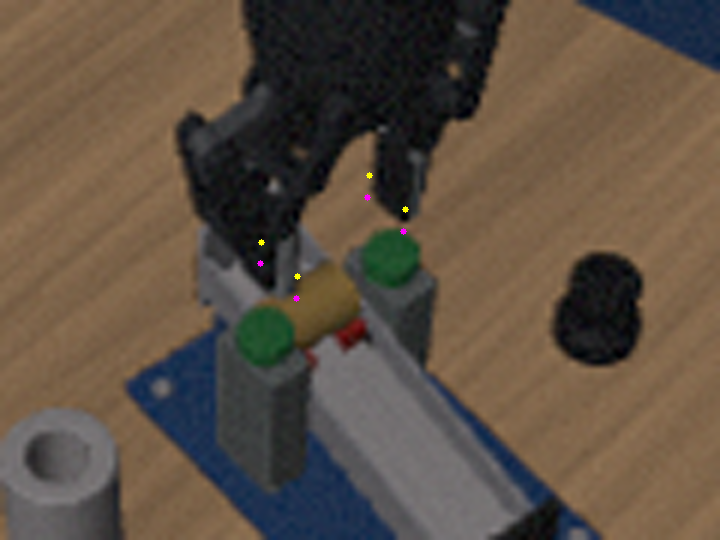

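The near finger's tip is at about zoom (280,288) and the far one's at (405,218), so the tips stand about 16 mm ahead of the TCP at this opening. They straddle the caps with the inner faces near ±27.5 mm. The tip height is about 130 mm, so contact should come near TCP z = 0.116. I descend to 0.123 and look again.

```bash
python3 -m crank '[[0.3,[0,0,0.1],[0,0,0]],[0.3,[0,0,0.1],[0,0,0]],[0.3,[0,0,0.09],[0,0,0]],[0.3,[0,0,0],[0,0,0]],[0.3,[0,0,0],[0,0,0]]]' && python3 st.py
cat > look.py <<'E'
import sys
from h import *
im=manip.camera("scene");k=sys.argv[1];cv2.imwrite(f"pics/scene{k}.png",im)
x,y=230,120
cv2.imwrite(f"pics/scene{k}z.png",cv2.resize(im[y:y+90,x:x+120],None,fx=6,fy=6,interpolation=cv2.INTER_CUBIC))
for c,s in green(im)[1]: print(c.round(1),s)
E
python3 look.py 3
```

```text
clock: 4.25
position: [0.5082, 0.1222, 0.1226]
ee_rot: [0.997, -0.081, -0.0, 0.0]
ft_force: [-0.1, 0.6, 0.9]
grip_width: 0.65
t 4.25 p [0.5082 0.1222 0.1226] F [-0.08  0.62  0.86] T [ 0.05 -0.   -0.01] w 0.65 j [ 0.23  0.29 -0.62  1.86  0.19  1.06 -2.2 ]
shift units to above origin z.22 [-3.1000e-03  2.0000e-04 -1.2174e+00] turn units [ 0.0001  0.0008 -0.0022] tilt tooly z 0.0001
[294.2 164.1] [291 160   9   8  39]
[273.4 176.9] [270 173   9   8  48]
```

View pics/scene3z.png

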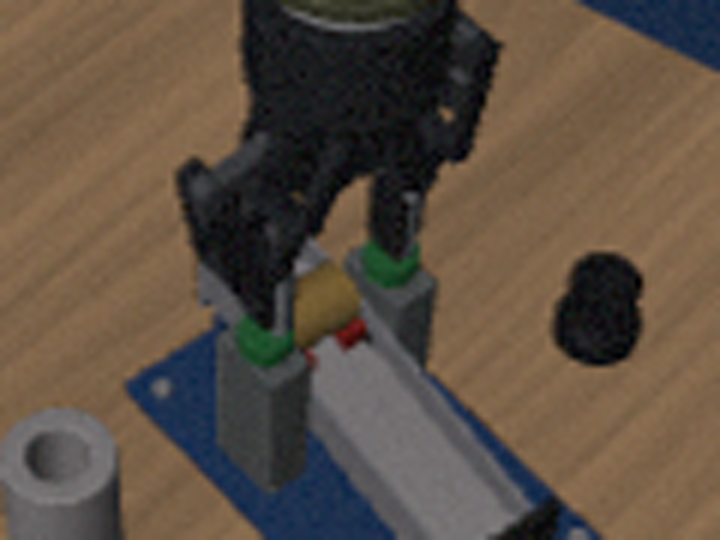

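Both tips sit over their caps, near tip at about (270,328) and far tip at (400,255), still a few mm above. I go on down in small level steps.

```bash
python3 -m crank '[[0.3,[0,0,0.05],[0,0,0]],[0.3,[0,0,0.03],[0,0,0]],[0.3,[0,0,0],[0,0,0]],[0.3,[0,0,0],[0,0,0]],[0.3,[0,0,0],[0,0,0]]]' && python3 st.py;python3 look.py 4
```

```text
clock: 4.8
position: [0.5086, 0.1222, 0.1168]
ee_rot: [0.997, -0.081, 0.0, -0.0]
ft_force: [0.1, 0.3, 2.2]
grip_width: 0.65
t 4.8 p [0.5086 0.1222 0.1168] F [0.11 0.27 2.2 ] T [ 0.08 -0.13  0.02] w 0.65 j [ 0.22  0.3  -0.62  1.86  0.2   1.05 -2.21]
shift units to above origin z.22 [-6.3000e-03  8.0000e-04 -1.2905e+00] turn units [-0.0001 -0.0008 -0.0024] tilt tooly z -0.0001
[293.9 164.9] [291 162   8   6  28]
[273.  177.6] [270 174   9   7  35]
```

View pics/scene4z.png

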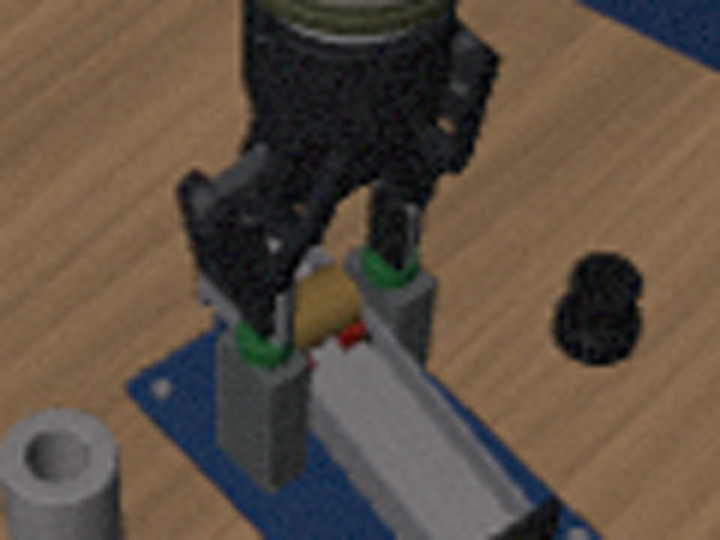

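Fz is about 2.2 N, so contact is just starting and both caps look alike. Now I press about 10 mm.

```bash
python3 -m crank '[[0.3,[0,0,0.07],[0,0,0]],[0.3,[0,0,0.05],[0,0,0]],[0.3,[0,0,0],[0,0,0]],[0.3,[0,0,0],[0,0,0]],[0.3,[0,0,0],[0,0,0]]]' && python3 st.py;python3 look.py 5
```

```text
clock: 5.35
position: [0.5088, 0.1223, 0.1079]
ee_rot: [0.997, -0.081, 0.001, 0.0]
ft_force: [-3.4, -1.6, 17.7]
grip_width: 0.65
t 5.35 p [0.5088 0.1223 0.1079] F [-3.38 -1.63 17.65] T [-0.32  0.93 -0.01] w 0.65 j [ 0.22  0.31 -0.62  1.87  0.21  1.03 -2.22]
shift units to above origin z.22 [-0.0078  0.0024 -1.4011] turn units [ 0.0002 -0.0015 -0.0025] tilt tooly z 0.0002
[292.2 166.4] [291 164   5   6  16]
[272.  178.5] [270 176   7   5  20]
```

View pics/scene5z.png

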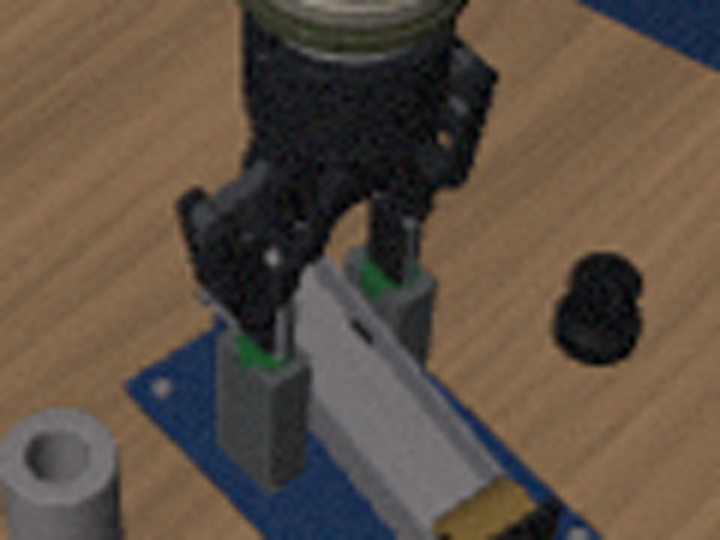

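Both caps are down, with Fz at 17.7 N, above the 8 N the springs give at the bottom. The red tabs are gone, and the sleeve is at the end stop at zoom (485,510). I hold another 0.5 s to be sure it is at rest.

```bash
python3 -m crank '[[0.3,[0,0,0],[0,0,0]],[0.3,[0,0,0],[0,0,0]],[0.3,[0,0,0],[0,0,0]],[0.3,[0,0,0],[0,0,0]],[0.3,[0,0,0],[0,0,0]]]' && python3 st.py;python3 look.py 6
python3 - <<'E'
from h import *
for k in(5,6):
    im=cv2.imread(f"pics/scene{k}.png");h=cv2.cvtColor(im,cv2.COLOR_BGR2HSV);m=cv2.inRange(h,(15,120,60),(30,255,255));m[:185]=0;m[240:]=0;m[:,:290]=0;m[:,330:]=0
    n,l,s,c=cv2.connectedComponentsWithStats(m);i=1+s[1:,4].argmax();print(c[i],s[i])
O=np.array([.508,.1222,0]);a=np.radians(-9.2);print("expected centre px",proj("scene",O+[.101*np.cos(a),.101*np.sin(a),.05]))
E
```

```text
clock: 5.9
position: [0.5088, 0.1223, 0.1079]
ee_rot: [0.997, -0.081, 0.001, 0.0]
ft_force: [-3.3, -1.7, 16.8]
grip_width: 0.655
t 5.9 p [0.5088 0.1223 0.1079] F [-3.3  -1.69 16.83] T [-0.3   0.93 -0.01] w 0.655 j [ 0.22  0.31 -0.62  1.87  0.21  1.03 -2.22]
shift units to above origin z.22 [-0.0077  0.0025 -1.401 ] turn units [ 0.0002 -0.0016 -0.0024] tilt tooly z 0.0002
[292.3 166.3] [291 164   5   6  17]
[271.8 178.5] [270 176   6   5  20]
[310.33009709 205.91262136] [302 200  17  15 103]
[310.3627451  205.83333333] [302 200  17  14 102]
expected centre px [310.67757182 206.4553307 ]
```

The sleeve has not moved between the two pictures: (310.3,205.9) and (310.4,205.8), against (310.7,206.5) expected at the stop. I now go straight up, level.

```bash
python3 -m crank '[[0.3,[0,0,-0.15],[0,0,0]],[0.3,[0,0,-0.3],[0,0,0]],[0.3,[0,0,-0.4],[0,0,0]],[0.3,[0,0,-0.4],[0,0,0]],[0.3,[0,0,-0.4],[0,0,0]]]' && python3 -m crank '[[0.3,[-0.3,0,0],[0,0,0]],[0.3,[-0.3,0,0],[0,0,0]],[0.3,[0,0,0],[0,0,0]],[0.3,[0,0,0],[0,0,0]],[0.3,[0,0,0],[0,0,0]]]' && python3 st.py;python3 look.py 7; python3 - <<'E'
from h import *
cv2.imwrite("pics/top7.png",manip.camera("top"))
E
```

```text
clock: 6.45
position: [0.5078, 0.122, 0.2395]
ee_rot: [0.997, -0.081, -0.001, 0.0]
ft_force: [1.6, 0.0, 0.2]
grip_width: 0.649
clock: 6.95
position: [0.4614, 0.1295, 0.2386]
ee_rot: [0.997, -0.081, -0.0, 0.0]
ft_force: [-0.0, -0.4, -0.9]
grip_width: 0.648
t 6.95 p [0.4614 0.1295 0.2386] F [-0.05 -0.43 -0.92] T [-0.03  0.04 -0.02] w 0.648 j [ 0.28  0.06 -0.66  1.82  0.04  1.27 -2.13]
shift units to above origin z.22 [ 0.5902 -0.0043  0.2321] turn units [ 0.0002  0.0004 -0.0031] tilt tooly z 0.0001
[294.6 162.8] [291 159   9   9  63]
[273.9 175.9] [270 172   9   9  67]
```

View pics/scene7.png

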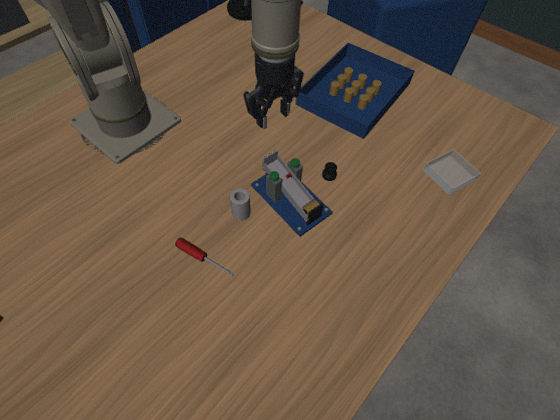

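View pics/scene7z.png

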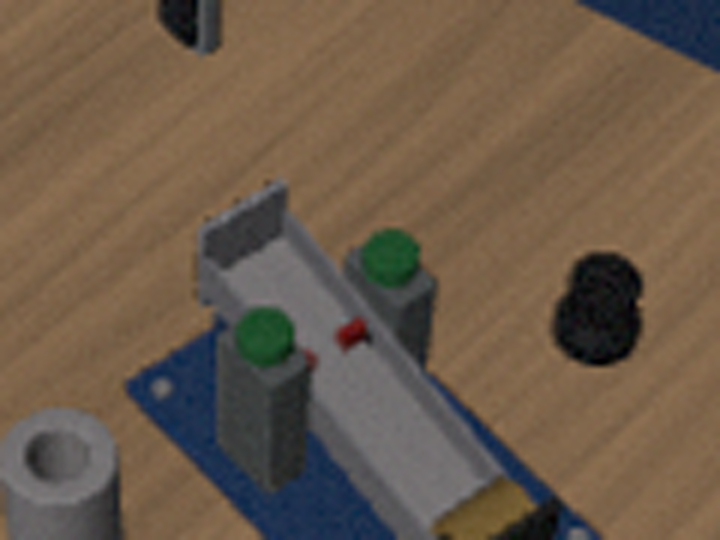

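View pics/top7.png

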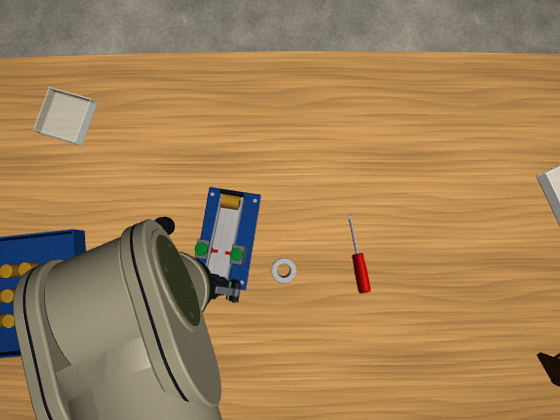

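Both caps are back up, within 0.2 px of their first positions, and the red tabs have returned. The sleeve lies at the end stop, at top (229,201). The tube at (284,270), screwdriver and loupe have not moved, and the gripper is clear.

```bash
python3 -c "
from workcell import manip
manip.hand_in()"
```

```text
the job is handed in; nothing more can be done
```

I pressed both green buttons down together with the two fingertips. I held them down until the sleeve had rolled to the end stop, then lifted straight up, backed off and handed in at about 7 s of the 32 s.

- **Buttons down:** I kept the tool level to within about 0.0002 rad and saw both caps go down alike. The force at the bottom was about 17 N, against 8 N from the two springs, and the red tabs were gone. The button travel itself could not be read, so that they were fully down and pressed at the same moment rests on this evidence.
- **Sleeve:** It did not move between two pictures 0.55 s apart while the buttons were held. It lay within 1 pixel of where it should rest against the stop, and stayed there after the release.
- **After release:** Both caps are back within 0.2 pixel of where they started and the tabs are up again. The tube, loupe and screwdriver look unmoved, and the force on the tool is back near zero (about 1 N, noise level).
- **One disagreement:** The two cameras placed the buttons about 3–5 mm apart in y. I used a point between them (closer to the top view), and the fingertips landed well on both 24 mm caps.

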